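# Run the carved owl up to the pointer on a locking slide

## Robot

A 7-joint arm with a two-finger parallel gripper is mounted at the origin on the work surface. World frame = base frame: x ahead of the robot, y to its left, z up, the work surface at z = 0. Lengths are in m, angles in degrees, forces in N, time in s.
With the tool pointing down it reaches from about 0.425 to 0.875 m from the base axis. Payload 4.7 kg.
Tool frame: the origin (TCP) lies at the very end of the fingers, on their centre line; the grasp point (between the pads) lies 19 mm behind it (env.grasp_offset is the distance from the TCP to the grasp point, in m); z points along the fingers, y is the line along which they close (so a half turn about z gives the same grasp; the last joint's range is limited). The gripper opens to 87 mm and grips with 3 to 60 N. Pads are 19 mm wide; open, the fingers measure 117 mm over their backs; the gripper's body (75 mm by 190 mm) begins 51 mm behind the grasp point.
Start: joints at [66.641, 18.392, -4.016, 83.108, 1.295, 78.541, -3.26], TCP at [0.266, -0.593, 0.223] pointing down, gripper open.
Joint ranges: [-163.93, 163.93], [-17.29, 119.83], [-79.2, 71.16], [3.27, 140.29], [-89.18, 269.18], [5.43, 117.66], [-154.24, 154.24]. Speed limits (degrees/s): [147.25, 147.25, 180, 180, 180, 180, 180].

## Interface

Orientations are given as [roll, pitch, yaw] about the fixed x, y, z axes, in that order (R = Rz(yaw) Ry(pitch) Rx(roll)).
In Python, from cell import env gives the robot as it stands. The module is installed in compiled form; this text tells all that it offers.
- The arm moves only by the tool drive_tool, never from a script. Its argument "moves" is one flat list of numbers, 5 for each row, row after row: the shift along the tool's x, y, z in units of 40 mm (1.0 is 40 mm), then the turn about the tool's z in units of 10 degrees (1.0 is 10 degrees), then the finger opening in mm, from 0 to 87. A call has 1 to 5 rows; each row is the pose to reach, as a shift and turn from the pose commanded when the call began, along the tool's axes at that moment; what a row does not reach only later rows make up. A row lasts 1/8 s, in which the tool goes at most 62.5 mm and 10.7 degrees, less where a joint would pass 70% of its speed; a pose out of reach is approached as far as the arm can. A call with a gripper value outside its range is refused whole. The fingers move at their own pace and stop on an object; "squeeze" is the grip in N (left out, the last holds). Time passes only in rows, so rows that repeat a pose let the fingers close. It gives the time, the measured TCP pose, the force, the opening and the grip force at its end, in the units of the state.
- env.get_obs(): the state, without advancing time (a new reading comes with each control period).
- env.read_camera(name): name is "scene" or "top" or "wrist"; returns (picture, depth): 480x640x3 uint8, red, green, blue; 480x640 float32, m along the optical axis (not along the pixel's ray), 0 where there is no reading.
- env.camera_model(name): a dict with "K" (3x3 intrinsics, pixels), "k1" (the pictures are not rectified: a ray, as slopes to the right and down, at radius r is drawn at 1 + k1 r^2 times it, then the intrinsics apply), "rvec" (rotation vector, rad) and "tvec" (3), from world to camera coordinates, as OpenCV has them; the wrist camera has in their place "tool_from_camera" (4x4, takes a point from camera to tool coordinates, whose origin is the TCP and whose axes are the flange's). Camera axes: x right, y down, z forward; pixel columns grow to the right and rows downward; lengths in m; the calibration is good to about 2 mm. A picture is of the moment at which its call begins: read the wrist's pose just before it. camera_model takes no time and is no camera call.
- env.sign_off(): hands the job in; it is judged then, once.
The state is a dict: "time_s": time; "qpos": joint angles; "joint_velocities": joint speeds; "effort": joint torques, N m; "tool_pos": TCP position; "tool_rot": TCP orientation; "force": force on the tool from outside, world axes, zero at the start; "wrist_torque": the same for the moment, N m; "grip_width": finger opening in m; "grasp_force": force on a finger pad.
Only numpy, scipy, OpenCV 4.12 (cv2) and the standard library are available. Lean on these libraries where they do the work, as an engineer would, in place of code of your own. Each camera call takes 0.05 s, during which the arm holds its last target. There are 200 camera calls.

## Task

Bring the carved owl under the pointer of the measuring slide: with a fingertip press the ribbed locking button on the carriage, keep it held down while you push the carriage along the rails all the way to its end stop, then let the button spring up so that the carriage is locked there, and move clear. Nothing is picked up: the owl rides along and must stay standing on its spot, and the other things on the bench stay where they are.

Things in the scene. Friction and masses are not known exactly. Their poses are not given: they have to be found in the camera images.
- slide: Measuring slide, fixed: black board 280 x 440 x 18 thick; two steel rods along its y; aluminium end blocks (100 x 14, top 60 above the table) at y = -178 and +178; between the rods a notched bar. Origin: centre of the board's underside, on the table; z up. The carriage slides along its +y, towards the pointer.
- pointer (a point): Tip of the slide's brass pointer, 150 above the table, over x = 0, y = +116.5 of the slide. It hangs from a thin arm 176 high that comes from a post 190 high at the slide's x = +108, y = +116.5.
- plate (a joint): Carriage travel along the slide's +y, m: about 0.003 at the start, 0.123 at the end stop. Aluminium plate 100 x 200 (along y), top 56 above the table; owl on its leading (+y) half, locking button 120 behind it. The lock has a notch every 20 mm (6 mm of play at the start, 3 mm at the end); it holds unless the button is down. Then it slides against about 2.5 N.
- latch (a joint): Locking button: how far it is pressed down, m. 0 up, 0.008 fully down; the lock clears from about 0.006. Spring: about 2 N to start, 6 N fully down; let go, it springs up by itself and locks again in the next notch.
- latch_top (a point): Centre of the top face of the locking button: grey pad 36 (slide's x) by 56 (slide's y), 68 above the table when up, 60 fully down; the point rides with the carriage and sinks with the button. At each y end a rib 6 thick stands 7 over the pad, leaving a flat 44 long between them for the fingertip. Axes: the slide's.
- figure: Carved wooden owl, loose, 46 across and 80 high, 0.06 to 0.13 kg, standing free on the carriage and riding with it. Origin: centre of its underside; z is up.
- stand_spot (a point): Point on the carriage's top where the figure stands (centre of a grey felt disc, 62 across); rides with the carriage.
- gouge: Bystander: round-handled carving gouge lying on the board, 190 long. Leave alone.
- fish: Bystander: small pale wooden fish, about 120 x 26 x 36 high, lying on the board. Leave alone.
- mallet: Bystander: wooden carver's mallet lying on the table, head 110 long and 72 across. Leave alone.
- glue: Bystander: white glue bottle, 60 across, 140 high. Leave alone.
- mug: Bystander: white mug, 76 across, 90 high. Leave alone.
- bird: Bystander: carved bird head on a steel post with a black foot, 100 x 130, about 130 high. Leave alone.
- brush: Bystander: wooden brush lying on the board, 180 long. Leave alone.
Things that resemble listed ones, but are neither listed nor needed, are in the scene too. Leave any purple or yellow look-alike of the figure alone.

How it is judged (in metres and radians):
On the way, in this order (a step that is already met when the one before it is completed fails the run):
1. the locking button is pressed while the carriage is still at its start (value of joint latch above 0.005 m and value of joint plate below 0.015 m), for 0.05 s.
2. the carriage reaches its end stop with the button still held down (value of joint plate above 0.119 m and value of joint latch above 0.005 m), for 0.1 s.
At the end, for the whole second after the job is handed in: The carriage is at its end stop (travel over 119 mm of 123) and locked: the button is up again to within 2 mm. The owl stands upright (within 0.2 rad), at rest, within 20 mm of its spot on the carriage (value of joint plate above 0.119 m and value of joint latch below 0.002 m and horizontal distance between figure and stand_spot below 0.02 m and angle between figure's own z axis and vertical below 0.2 rad and linear speed of figure below 0.02 m/s); the robot touches nothing.
It fails at once if the owl is lifted off the carriage, tipped or knocked off its spot (z of figure in the frame of stand_spot above 0.012 m or angle between figure's own z axis and vertical above 0.35 rad or horizontal distance between figure and stand_spot above 0.03 m).
It fails at once if another thing on the bench is moved by more than 25 mm (distance of any of gouge, fish, mallet, glue, mug, bird, brush from where it was at the start of the episode above 0.025 m).
It also fails if it takes over 35 s, if anything falls off the work surface, if the arm or the gripper's body presses on something with over 40 N, if the wrist force passes 120 N, or if a joint passes its speed limit or range.

## Working session

There is one attempt and no reset: what is moved stays moved. The work goes in short steps, Python scripts to look and compute and a tool call to move; the robot and the scene stay as the last step left them, time stands still between calls to the robot, and variables do not carry over. Pictures are saved under pics/ and viewed, at most 10 in all, crops included, and the job is handed in when it is done.

Besides the shell and the picture viewer there is one more tool, called after "Emit:" by a JSON object that holds its "api" and its "payload", one argument or row to a line. drive_tool: Moves the arm, as the interface text tells. Its arguments: {"type":"object","properties":{"moves":{"type":"array","items":{"type":"number"}},"squeeze":{"type":"number"}},"required":["moves"]}

```bash
mkdir -p pics && cat > h.py <<'E'
import numpy as np, cv2
from cell import env
def px2w(name,u,v,depth=None,z=None):
    m=env.camera_model(name);K=np.array(m["K"]);k=m["k1"]
    p=cv2.undistortPoints(np.array([[[u,v]]],float),K,np.array([k,0,0,0.]))[0,0]
    R=cv2.Rodrigues(np.array(m["rvec"],float))[0];t=np.array(m["tvec"],float).ravel()
    d=R.T@np.array([p[0],p[1],1]);c=-R.T@t
    s=depth if z is None else (z-c[2])/d[2]
    return c+s*d
E
python3 - <<'E'
from h import *
for n in("scene","top"):
    p,d=env.read_camera(n);cv2.imwrite(f"pics/{n}0.png",p[:,:,::-1]);np.save(n+"_d.npy",d)
o=env.get_obs();print(o["tool_pos"],o["tool_rot"],o["time_s"])
E
```

```text
[ 0.26586028 -0.59261023  0.22157269] [-1.79901852e+02  5.80357835e-03  2.41668436e+01] 0.1
```

View pics/scene0.png

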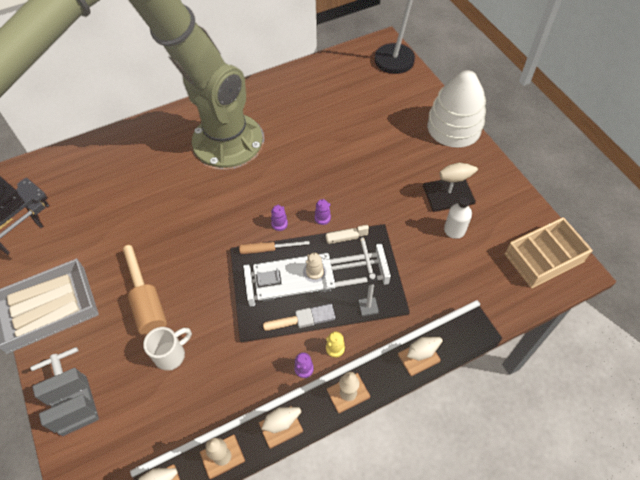

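View pics/top0.png

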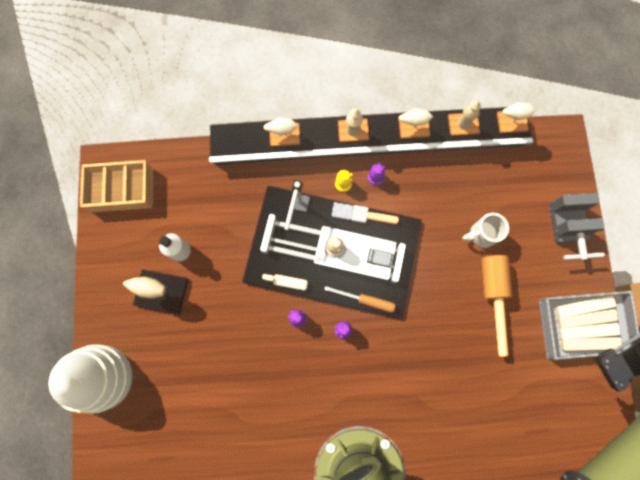

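The owl could be confused with purple (297,318), (343,330), (377,173), yellow (343,180) or the shelf owls (353,125), (470,118) in the top view. The carved one on the white carriage is at (334,246), with the grey ribbed button at (381,257) and the pointer post at (298,190). I'll check this in a close crop.

```bash
python3 - <<'E'
from h import *
p=cv2.imread("pics/top0.png")[175:325,235:435];cv2.imwrite("pics/crop.png",cv2.resize(p,None,fx=4,fy=4,interpolation=cv2.INTER_CUBIC))
E
```

```text
(no output)
```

View pics/crop.png

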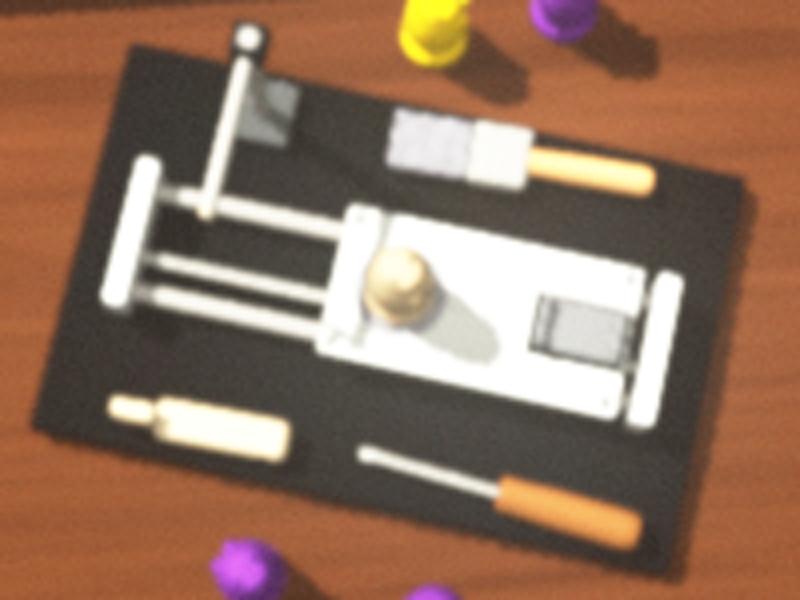

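The crop shows the carved owl at (400,285) on the carriage. The button pad is at about (586,331), with ribs at (544,325) and (630,345). End blocks are at (132,231) and (655,350), and the board corners are clear.

```bash
python3 - <<'E'
from h import *
f=lambda u,v,z:px2w("top",235+u/4-.4,175+v/4-.4,z=z)
a,b=f(655,350,.06),f(132,231,.06)
print("blocks",a,b,np.linalg.norm(b-a))
c=[f(*q,.018) for q in((135,47),(745,180),(680,578),(35,430))]
print("corners",c,np.mean(c,0),[np.linalg.norm(c[i]-c[i-1]) for i in range(4)])
e=(b-a)/np.linalg.norm(b-a);e2=(c[0]-c[1]+c[3]-c[2]);print("dir deg",np.degrees(np.arctan2(e[1],e[0])),np.degrees(np.arctan2(e2[1],e2[0])))
print("button",f(587,331,.068),"owl base?",f(400,285,.136))
ctr=np.mean(c,0);print((f(587,331,.068)-ctr)@e, (a-ctr)@e,(b-ctr)@e)
d=np.load("top_d.npy");u,v=381.5,257.5;print("depth pt",px2w("top",u,v,depth=d[257,381]))
m=env.camera_model("wrist");print(m["tool_from_camera"])
E
```

```text
blocks [ 0.52743138 -0.14025302  0.06      ] [0.63027942 0.19855246 0.06      ] 0.3540718512853776
corners [array([0.77130116, 0.19524857, 0.018     ]), array([ 0.64749862, -0.22053172,  0.018     ]), array([ 0.38004691, -0.14908054,  0.018     ]), array([0.50729324, 0.27425776, 0.018     ])] [0.57653498 0.02497352 0.018     ] [np.float64(0.27557690732758694), np.float64(0.4338205991576528), np.float64(0.27683151368533576), np.float64(0.4420485747425272)]
dir deg 73.1137687279725 73.34378294285156
button [ 0.54177269 -0.09577484  0.068     ] owl base? [0.56761668 0.02601626 0.136     ]
-0.12563958096405442 -0.17236576750254443 0.18170608378283318
depth pt [ 0.54127783 -0.09607344  0.06846035]
[[ 2.35758796e-04 -9.61645077e-01 -2.74296718e-01  7.52427055e-02]
 [ 9.99999961e-01  1.85870075e-04  2.07868851e-04 -4.21126924e-04]
 [-1.48912506e-04 -2.74296757e-01  9.61645084e-01 -1.63121789e-01]
 [ 0.00000000e+00  0.00000000e+00  0.00000000e+00  1.00000000e+00]]
```

Emit:
{"api": "drive_tool", "payload": {
  "moves": [1.1,-0.8,0,-1,0,2.2,-1.65,0,-2,0,3.3,-2.5,0,-3,0,4.4,-3.3,0,-4,0,5.5,-4.1,0,-4.9,0],
  "squeeze": 10
}}

```text
time_s: 0.72
tool_pos: [0.4001, -0.3516, 0.2222]
tool_rot: [-180.0, 0.0, 73.5]
force: [0.7, -0.6, 0.9]
grip_width: 0.0446
grasp_force: 0.0
```

```bash
cat >> h.py <<'E'
from scipy.spatial.transform import Rotation as Ro
def need(target):
    o=env.get_obs();R=Ro.from_euler("xyz",o["tool_rot"],degrees=True).as_matrix()
    d=R.T@(np.array(target)-o["tool_pos"])/0.04
    print("t",o["time_s"],"pos",o["tool_pos"].round(4),"rot",o["tool_rot"].round(2),"F",np.round(o["force"],1),"w",o["grip_width"],"need units",d.round(2))
E
python3 -c "
from h import *
need([.5417,-.096,.20])"
```

```text
t 0.725 pos [ 0.4001 -0.3516  0.2222] rot [-179.98    0.     73.47] F [ 0.7 -0.6  0.9] w 0.044607035550825555 need units [7.13 1.58 0.56]
```

Emit:
{"api": "drive_tool", "payload": {
  "moves": [1.4,0.3,0,0,0,2.8,0.6,0.1,0,0,4.2,0.9,0.3,0,0,5.6,1.3,0.5,0,0,7.1,1.6,0.5,0,0]
}}

```text
time_s: 1.35
tool_pos: [0.5432, -0.0989, 0.2016]
tool_rot: [-179.9, 0.0, 73.1]
force: [0.9, -0.5, 1.0]
grip_width: 0.0016
grasp_force: 0.0
```

```bash
python3 - <<'E'
from h import *
need([.5417,-.096,.20])
p,d=env.read_camera("wrist");cv2.imwrite("pics/w0.png",p[:,:,::-1]);np.save("w_d.npy",d)
E
```

```text
t 1.35 pos [ 0.5432 -0.0989  0.2016] rot [-1.7993e+02  3.0000e-02  7.3100e+01] F [ 0.9 -0.5  1. ] w 0.0016483488703641289 need units [ 0.06 -0.06  0.04]
```

View pics/w0.png

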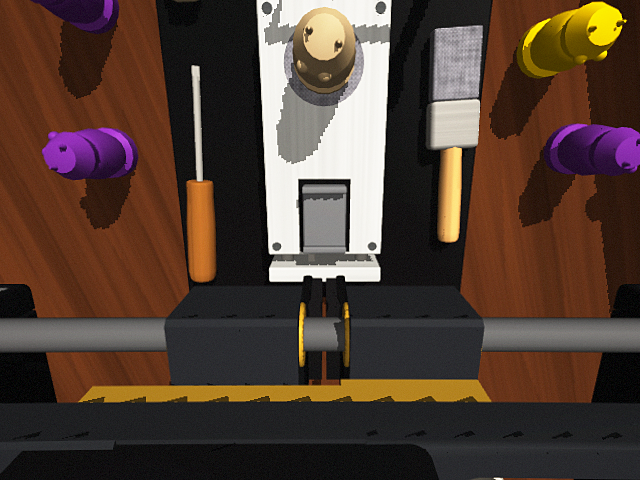

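The wrist view shows the button pad centred at about (325,218). Its ribs are at rows about 188 and 250, and its sides at columns 302 and 348. The closed fingertips are at about (325,280), and the owl is ahead at (323,50).

```bash
python3 - <<'E'
from h import *
m=env.camera_model("wrist");T=np.array(m["tool_from_camera"]);K=np.array(m["K"])
o=env.get_obs();R=Ro.from_euler("xyz",o["tool_rot"],degrees=True).as_matrix()
def w(u,v,z):
    p=cv2.undistortPoints(np.array([[[u,v]]],float),K,np.array([m["k1"],0,0,0.]))[0,0]
    d=R@T[:3,:3]@np.array([p[0],p[1],1]);c=o["tool_pos"]+R@T[:3,3]
    return c+d*(z-c[2])/d[2]
e=np.array([.289,.957,0]);n=np.array([.957,-.289,0])
for q in((302,218,.068),(348,218,.068),(325,195,.068),(325,186,.075),(325,247,.068),(325,218,.068),(259,120,.056),(391,120,.056),(268,252,.056),(381,252,.056)):
    x=w(*q);r=x-o["tool_pos"];print(q,x.round(4),"along",round(r@e,4),"across",round(r@n,4))
d=np.load("w_d.npy");print([round(float(d[v,325]),4) for v in range(176,262,4)])
E
```

```text
(302, 218, 0.068) [ 0.5321 -0.0732  0.068 ] along 0.0096 across -0.0183
(348, 218, 0.068) [ 0.569  -0.0839  0.068 ] along 0.01 across 0.0201
(325, 195, 0.068) [ 0.5559 -0.06    0.068 ] along 0.0291 across 0.0007
(325, 186, 0.075) [ 0.5582 -0.0521  0.075 ] along 0.0373 across 0.0006
(325, 247, 0.068) [ 0.5435 -0.1028  0.068 ] along -0.0154 across 0.0012
(325, 218, 0.068) [ 0.5505 -0.0785  0.068 ] along 0.0098 across 0.0009
(259, 120, 0.056) [0.5212 0.0114 0.056 ] along 0.0874 across -0.0531
(391, 120, 0.056) [ 0.6235 -0.0184  0.056 ] along 0.0885 across 0.0533
(268, 252, 0.056) [ 0.4925 -0.0966  0.056 ] along -0.0242 across -0.0494
(381, 252, 0.056) [ 0.5891 -0.1247  0.056 ] along -0.0232 across 0.0512
[0.3043, 0.3062, 0.2991, 0.2884, 0.29, 0.2976, 0.2987, 0.299, 0.3003, 0.3012, 0.3023, 0.3023, 0.3039, 0.3052, 0.3047, 0.308, 0.3071, 0.3079, 0.3025, 0.3034, 0.3536, 0.3403]
```

Emit:
{"api": "drive_tool", "payload": {
  "moves": [0.15,0,1,0,0,0.15,0,2,0,0,0.15,0,2.7,0,0,0.15,0,3,0,0,0.15,0,3,0,0]
}}

```text
time_s: 2.02
tool_pos: [0.5445, -0.0944, 0.0821]
tool_rot: [-179.9, -0.0, 73.2]
force: [0.1, 0.2, -0.2]
grip_width: 0.0004
grasp_force: 0.0
```

```bash
python3 - <<'E'
from h import *
need([.545,-.0935,.062])
p,d=env.read_camera("wrist");cv2.imwrite("pics/w1.png",p[120:330,200:450,::-1].repeat(3,0).repeat(3,1)[:600])
E
```

```text
t 2.025 pos [ 0.5445 -0.0944  0.0821] rot [-179.93   -0.     73.16] F [ 0.1  0.2 -0.2] w 0.0003516972261118901 need units [0.02 0.01 0.5 ]
```

View pics/w1.png

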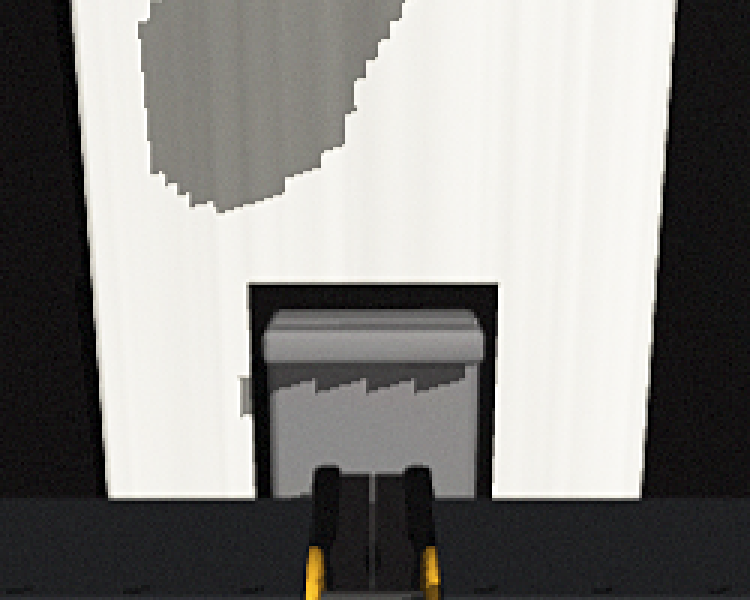

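The fingertips at crop (372,470) are centred on the pad, which spans columns 270 to 478, and they sit behind the front rib at row 345. Next I press down.

Emit:
{"api": "drive_tool", "payload": {
  "moves": [0,0,0.25,0,0,0,0,0.4,0,0,0,0,0.5,0,0,0,0,0.55,0,0,0,0,0.55,0,0]
}}

```text
time_s: 2.7
tool_pos: [0.5454, -0.0945, 0.0611]
tool_rot: [179.9, 0.0, 73.2]
force: [0.1, -0.4, 4.8]
grip_width: 0.0006
grasp_force: 2.6
```

Emit:
{"api": "drive_tool", "payload": {
  "moves": [0,0,0.05,0,0,0,0,0.1,0,0,0,0,0.1,0,0]
}}

```text
time_s: 3.08
tool_pos: [0.5457, -0.0946, 0.0601]
tool_rot: [179.9, 0.1, 73.2]
force: [-7.7, -0.3, 23.8]
grip_width: 0.0005
grasp_force: 11.9
```

Emit:
{"api": "drive_tool", "payload": {
  "moves": [0,0,-0.02,0,0,0.03,0,-0.02,0,0,0.08,0,-0.02,0,0,0.15,0,-0.02,0,0,0.22,0,-0.02,0,0]
}}

```text
time_s: 3.7
tool_pos: [0.548, -0.0867, 0.0602]
tool_rot: [179.9, 0.1, 73.1]
force: [-6.3, -0.8, 18.8]
grip_width: 0.0001
grasp_force: 9.7
```

Emit:
{"api": "drive_tool", "payload": {
  "moves": [0.08,0,-0.01,0,0,0.17,0,-0.01,0,0,0.26,0,-0.01,0,0,0.35,0,-0.01,0,0,0.44,0,-0.01,0,0]
}}

```text
time_s: 4.32
tool_pos: [0.553, -0.0698, 0.0602]
tool_rot: [179.9, 0.1, 73.1]
force: [-5.5, -0.9, 16.5]
grip_width: 0.0005
grasp_force: 8.6
```

Emit:
{"api": "drive_tool", "payload": {
  "moves": [0.1,0,0,0,0,0.2,0,0,0,0,0.3,0,0,0,0,0.4,0,0,0,0,0.5,0,0,0,0]
}}

```text
time_s: 4.95
tool_pos: [0.5588, -0.0505, 0.0602]
tool_rot: [179.9, 0.1, 73.1]
force: [-5.5, -0.4, 17.5]
grip_width: 0.0005
grasp_force: 8.6
```

```bash
python3 - <<'E'
from h import *
need([.545+.034,-.0935+.115,.06])
p,d=env.read_camera("wrist");cv2.imwrite("pics/w2.png",p[:,:,::-1])
E
```

```text
t 4.95 pos [ 0.5588 -0.0505  0.0602] rot [1.7994e+02 1.0000e-01 7.3150e+01] F [-5.5 -0.4 17.5] w 0.00047561731497368294 need units [ 1.87 -0.04  0.  ]
```

View pics/w2.png

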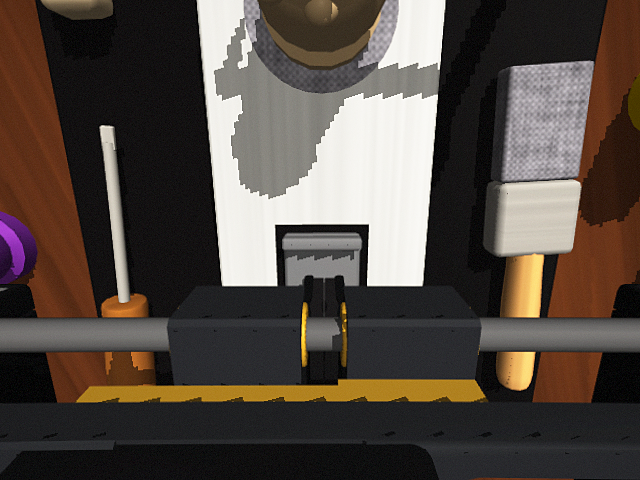

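The carriage is riding with the fingertip: the button at (322,260) is still under it and the owl stands on its felt disc at (320,40). I keep pushing.

Emit:
{"api": "drive_tool", "payload": {
  "moves": [0.08,0,0,0,0,0.2,0,0,0,0,0.32,0,0,0,0,0.44,0,0,0,0,0.56,0,0,0,0]
}}

```text
time_s: 5.62
tool_pos: [0.5653, -0.0289, 0.0603]
tool_rot: [179.9, 0.1, 73.1]
force: [-5.1, -1.3, 16.9]
grip_width: 0.0005
grasp_force: 8.5
```

Emit:
{"api": "drive_tool", "payload": {
  "moves": [0.12,0,0,0,0,0.24,0,0,0,0,0.36,0,0,0,0,0.48,0,0,0,0,0.6,0,0,0,0]
}}

```text
time_s: 6.25
tool_pos: [0.5723, -0.0058, 0.0602]
tool_rot: [179.9, 0.1, 73.2]
force: [-6.6, -1.0, 17.7]
grip_width: 0.0006
grasp_force: 8.5
```

Emit:
{"api": "drive_tool", "payload": {
  "moves": [0.1,0,0,0,0,0.2,0,0,0,0,0.3,0,0,0,0,0.4,0,0,0,0,0.48,0,0,0,0]
}}

```text
time_s: 6.88
tool_pos: [0.5779, 0.0128, 0.0603]
tool_rot: [179.9, 0.1, 73.2]
force: [-5.1, -1.4, 17.0]
grip_width: 0.0003
grasp_force: 8.4
```

Travel so far is about 112 mm. I ease into the stop in small steps and watch for the force to rise.

Emit:
{"api": "drive_tool", "payload": {
  "moves": [0.06,0,0,0,0,0.12,0,0,0,0,0.18,0,0,0,0,0.24,0,0,0,0,0.28,0,0,0,0]
}}

```text
time_s: 7.5
tool_pos: [0.5806, 0.0222, 0.0602]
tool_rot: [180.0, 0.2, 73.1]
force: [-7.0, -4.4, 18.7]
grip_width: 0.0006
grasp_force: 9.3
```

Emit:
{"api": "drive_tool", "payload": {
  "moves": [0.05,0,0,0,0,0.1,0,0,0,0,0.15,0,0,0,0,0.15,0,0,0,0,0.15,0,0,0,0]
}}

```text
time_s: 8.12
tool_pos: [0.5817, 0.0235, 0.0602]
tool_rot: [180.0, 0.5, 73.0]
force: [-8.8, -9.8, 20.4]
grip_width: 0.0005
grasp_force: 10.2
```

```bash
python3 - <<'E'
from h import *
need([.58,.022,.06])
p,d=env.read_camera("wrist");cv2.imwrite("pics/w3.png",p[:,:,::-1])
E
```

```text
t 8.125 pos [0.5817 0.0235 0.0602] rot [179.98   0.51  72.98] F [-8.8 -9.8 20.4] w 0.00047725915207478734 need units [-0.05 -0.03  0.01]
```

View pics/w3.png

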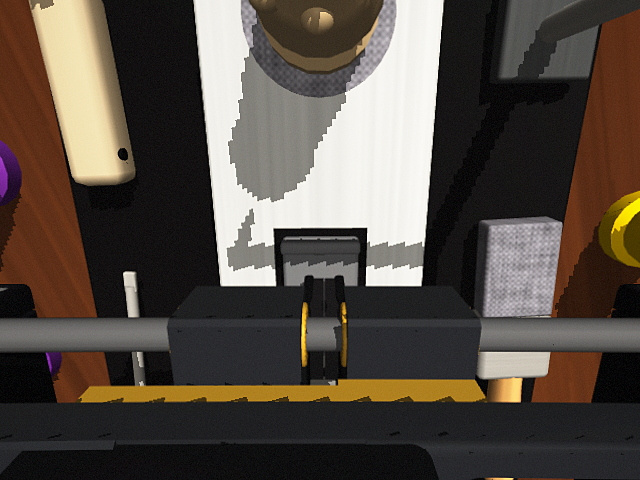

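Travel has stalled at the end stop with about 12 N along the slide. The button is down and the owl is on its disc at (320,40). I release straight up, then retreat backward and up.

Emit:
{"api": "drive_tool", "payload": {
  "moves": [0,0,-0.1,0,0,0,0,-0.3,0,0,0,0,-0.6,0,0,0,0,-1,0,0,0,0,-1,0,0]
}}

```text
time_s: 8.8
tool_pos: [0.5835, 0.03, 0.0995]
tool_rot: [179.8, -0.1, 73.2]
force: [0.5, -0.2, -0.1]
grip_width: 0.0001
grasp_force: 0.0
```

Emit:
{"api": "drive_tool", "payload": {
  "moves": [-0.5,0,-1,0,0,-1.5,0,-2,0,0,-2.5,0,-3,0,0,-3.5,0,-3.5,0,0,-3.5,0,-3.5,0,0]
}}

```text
time_s: 9.43
tool_pos: [0.5417, -0.1091, 0.2393]
tool_rot: [179.8, 0.1, 72.8]
force: [-0.1, 0.2, -0.6]
grip_width: 0.0007
grasp_force: 0.0
```

```bash
python3 - <<'E'
from h import *
need([.58,.022,.068])
p,d=env.read_camera("wrist");cv2.imwrite("pics/w4.png",p[:,:,::-1])
p,d=env.read_camera("top");cv2.imwrite("pics/t4.png",cv2.resize(p[175:325,235:435,::-1],None,fx=4,fy=4,interpolation=cv2.INTER_CUBIC))
E
```

```text
t 9.425 pos [ 0.5417 -0.1091  0.2393] rot [1.7982e+02 1.1000e-01 7.2770e+01] F [-0.1  0.2 -0.6] w 0.0006698144418486584 need units [ 3.42 -0.07  4.28]
```

View pics/w4.png

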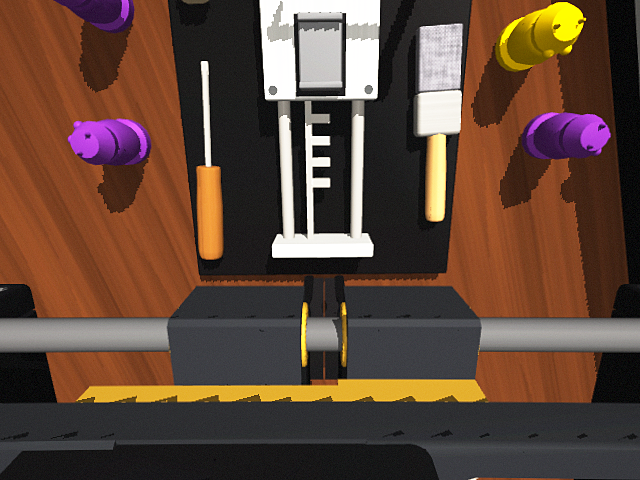

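View pics/t4.png

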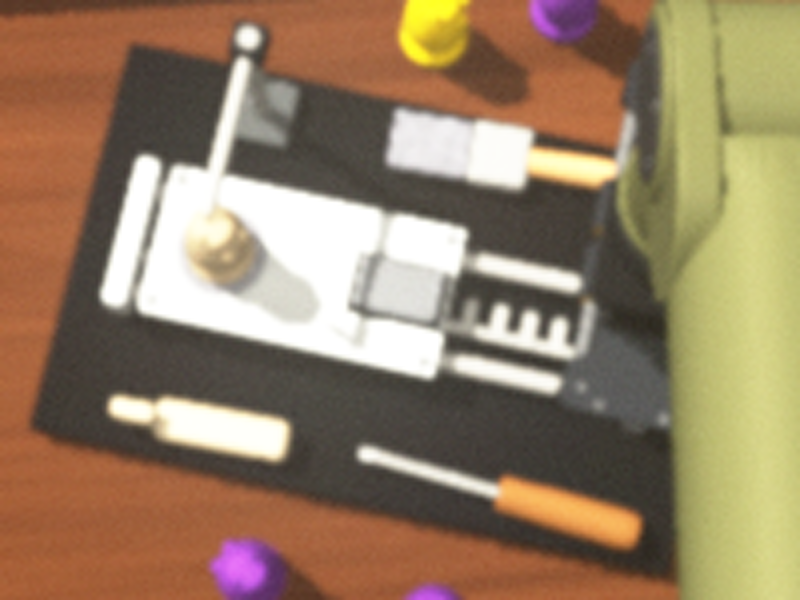

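The carriage is at the end stop, with the owl upright under the pointer at crop (222,245). The button is at (403,288), and the bystanders haven't moved. I check the button height by depth and then hand in.

```bash
python3 - <<'E'
from h import *
p,d=env.read_camera("wrist")
m=env.camera_model("wrist");T=np.array(m["tool_from_camera"]);K=np.array(m["K"])
o=env.get_obs();R=Ro.from_euler("xyz",o["tool_rot"],degrees=True).as_matrix()
def z(u,v):
    q=cv2.undistortPoints(np.array([[[u,v]]],float),K,np.array([m["k1"],0,0,0.]))[0,0]
    return (o["tool_pos"]+R@(T[:3,:3]@np.array([q[0],q[1],1])*np.median(d[v-3:v+4,u-3:u+4])+T[:3,3]))[2]
pad=np.mean([z(u,55) for u in(308,320,332)]);pl=np.mean([z(u,55) for u in(278,362)])
print(pad,pl,pad-pl)
if pad-pl>.0095: print(env.sign_off())
E
```

```text
0.0685973145937426 0.0568221534645883 0.011775161129154305
the job is handed in; nothing more can be done
None
```

The job is handed in: the carriage is locked at its end stop with the button sprung up, the owl is standing on its spot under the pointer, and the arm is clear with the bystanders in view undisturbed.

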